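Unlock a T-handled arbor, draw it from a spindle housing and hang it up

ROBOT

A 6-joint arm with a two-finger parallel gripper is mounted at the origin on the work surface. World frame = base frame: x ahead of the robot, y to its left, z up, the work surface at z = 0. Lengths are in m, angles in rad, forces in N, time in s.
With the tool pointing down it reaches from about 0.35 to 0.975 m from the base axis. Payload 4.9 kg.
Tool frame: the origin (TCP) lies midway between the tips of the shut fingers; the grasp point (between the pads) lies 19 mm behind it; z points along the fingers, y is the line along which they close (so a half turn about z gives the same grasp; the last joint's range is limited). The gripper opens to 85 mm and grips with 20 to 120 N. Pads are 22 mm wide; open, the fingers measure 114 mm over their backs; the gripper's body (76 mm by 85 mm) begins 54 mm behind the grasp point. The pads swing forward as they close: fully open they stand 13 mm farther back than shut.
Start: joints at [-1.238, 0.053, 1.613, -0, 1.476, -0.119], TCP at [0.273, -0.562, 0.231] pointing down, gripper open.
Joint ranges: [-3.01, 3.01], [-1.01, 2.22], [0.06, 2.58], [-1.02, 4.17], [0.09, 2.62], [-3.14, 3.14]. Speed limits (rad/s): [2.57, 2.57, 3.14, 3.14, 3.14, 3.14].

INTERFACE

Orientations are given as a unit quaternion [w, x, y, z].
In Python, from plant import state, grab_frame, camera_info, job_done, spot_in, masks_of, pinpoint gives the robot as it stands.
- The arm moves only by the shell command python3 -m handwheel 'ROWS' [OPENING]. ROWS is JSON, a list that holds one entry, the list of rows, each a list of 6 numbers: the shift along the world's x, y, z in m, then the turn, a rotation vector about the world's x, y, z in degrees. In form: [[[tx, ty, tz, ax, ay, az], ...]]. A call has 1 to 20 rows; each row shifts and turns the commanded pose from where the row before left it; what a row does not reach is not made up. A row lasts 1/12 s, in which the tool goes at most 41.7 mm and 7.16 degrees, less where a joint would pass 70% of its speed; a pose out of reach is approached as far as the arm can. A call is refused whole if a number of a shift passes 0.0417 or a number of a turn 7.16, either way. A call with a gripper value outside its range is refused whole. OPENING is the opening, from 0 (shut) to 1 (fully open), set as the call begins (- or left out, the last holds). The fingers move at their own pace and stop on an object; the grip force is fixed at half the most. Time passes only in rows, so rows that do not move let the fingers close. It gives the time, the measured TCP pose, the force, the opening and the grip force at its end, in the units of the state.
- state(): the state, without advancing time (a new reading comes with each control period).
- grab_frame(name): name is "scene" or "side" or "wrist"; returns (picture, depth): 420x560x3 uint8, blue, green, red; 420x560 float32, m along the optical axis (not along the pixel's ray), 0 where there is no reading.
- camera_info(name): a dict with "fx", "fy", "cx", "cy" (pixels), "distortion" ([k1, k2, p1, p2, k3] as OpenCV has them; the pictures are not rectified), "T" (4x4, takes a point from camera to world coordinates). Camera axes: x right, y up, looking along -z (the intrinsics and any distortion apply to the point x, -y, -z); pixel columns grow to the right and rows downward; lengths in m; the calibration is good to about 2 mm. A picture is of the moment at which its call begins: read the wrist's pose just before it. camera_info takes no time and is no camera call; for the wrist camera it gives the pose at the moment of the call.
- job_done(): hands the job in; it is judged then, once.
Trained networks look in the newest picture that a camera, given by its name, has taken for a name from the list of things; names that differ only in an ending like _2 or _b are one class to them, and where a whole thing is asked for, a point or a joint stands for the part that bears it (a point fixed in the world has none). Each returns a list of dicts, best first, with "conf" (0 to 1); they miss things now and then, are a little off and sometimes report something else, mostly with a low value. They report only what shows in the picture. A call takes as long as a camera call. They do not tell look-alikes from the thing itself.
- spot_in(camera, thing): "box" ([left, top, width, height] in pixels, round what is visible of it).
- masks_of(camera, thing): "region" (420x560 bool, what is visible of it) and "box" ([left, top, width, height] in pixels, round what is visible of it).
- pinpoint(camera, thing): "position" ([column, row] in pixels: a listed point, or the origin of a listed thing).
The state is a dict: "time": time; "joint_pos": joint angles; "joint_vel": joint speeds; "joint_efforts": joint torques, N m; "tool_pos": TCP position; "tool_rot": TCP orientation; "contact_force": force on the tool from outside, world axes, zero at the start; "ft_torque": the same for the moment, N m; "gripper_width": opening from 0.0 (shut) to 1.0 (fully open); "grasp_force": force on a finger pad.
Only numpy, scipy, OpenCV 4.12 (cv2) and the standard library are available. Lean on these libraries where they do the work, as an engineer would, in place of code of your own. Each camera call takes 0.05 s, during which the arm holds its last target. There are 200 camera calls.

TASK

The orange T-handled arbor is locked in the bore of the aluminium spindle housing: lift it lightly against its lock, turn it clockwise (seen from above) until you feel it come free, and draw it straight up and out without forcing it. Then hang it gently upright by its handle in the empty bay of the blue rack, pushed back in the slot with the handle lying across it like its neighbours, and let go. Leave the other arbors and everything else on the bench where they are.

Things in the scene. Friction and masses are not known exactly. Their poses are not given: they have to be found in the camera images.
- housing: Cast aluminium mower spindle housing, bolted to the bench. Origin on the bench on the bore's axis, z up. Flange 136 mm across, 12 mm thick; round barrel 60 mm across, 110 mm high, open at the top. Inside, out of sight: a brass foot bush (12 to 34 mm above the bench) and a brass lock ring (74 to 99 mm), both bored 23.6 mm, a close fit on the arbor's shaft.
- mouth (a point): Centre of the housing's open mouth, 38 mm wide, 110 mm above the bench.
- lock (a point): Centre of the lock ring's underside inside the housing. The ring has two opposite slots, 12 mm wide, reaching 18 mm out from the axis, which alone let the arbor's cross pin through. Which way they point differs each time and cannot be seen (the axes of this point do not tell it).
- arbor: The arbor to draw out: orange plastic T-handle on a steel shaft 22 mm in diameter, 170 mm long in all, 0.3 to 0.47 kg. Origin at the centre of the lower tip, z up along the shaft, y along the handle. Dark collar 52 mm across, 95 to 101 mm above the tip, rests on the mouth at the start (tip 15 mm above the bench). The tip clears the mouth once raised 95 mm; keep it upright.
- handle (a point): Centre of the orange T-handle, 154 mm above the arbor's tip: 96 mm long along y, 16 mm thick along x (pinch it across this), 32 mm high. Below it is a neck 18 mm in diameter and 37 mm long, down to the collar.
- pin (a point): Centre of the cross pin, 52 mm above the tip, 7 mm in diameter, sticking out along the arbor's x to 16.5 mm each side. Raised 3.5 mm it meets the lock ring. Turned clockwise from above 0.3 to 1.3 rad from the start (unknown; good to 0.14 rad either way) it meets the slots and the arbor rises; it needs to stay at that angle for the first 35 mm of rise.
- rack: Blue steel hanging rack, fixed, 348 mm wide along its y, 165 mm high, top plate 12 mm thick. Origin at bench level below the middle bay; x points to its back, away from the robot. Three bays 120 mm apart along y, each a slot 44 mm wide in the plate, open to the front 50 mm before the origin and ending 15 mm behind it. Arbors hang with the neck in the slot and the handle's ends on the plate.
- bay: The empty bay, with an orange patch on the plate behind its slot. Origin at bench level below where the arbor's axis should hang; x points to the rack's back, y along the rack, z up. A hung arbor has its tip 27 mm above this origin and its handle along y.
- bay_top (a point): Top of the plate at the empty bay, 165 mm above the bench: where the underside of the hung handle's middle belongs.
- arbor_grey: Thinner arbor with a grey handle (same outer sizes, 17 mm shaft, no pin), already hanging in the rack; leave alone. Origin at its tip.
- arbor_black: Thinner arbor with a black handle (same outer sizes, 19 mm shaft, no pin), already hanging in the rack; leave alone. Origin at its tip.
- screwdriver: Screwdriver lying on the bench, leave alone.
- wrench: Steel wrench lying on the bench, leave alone.
- oil: White oil bottle with red cap, 66 mm across, 160 mm high, leave alone. Origin under its centre.
- spray: Green spray can, 60 mm across, 180 mm high, leave alone. Origin under its centre.
- piston: Aluminium piston, 56 mm across, 52 mm high, standing, leave alone. Origin under its centre.
- bearing: Steel bearing ring, 62 mm across, 16 mm high, leave alone. Origin under its centre.
Mind the look-alikes: they are no part of the job. What is shaped like the arbor but green is not meant. Several things have the shape of the housing; the one meant has the colours described above.

How it is judged:
By the outcome, as a careful person would: the job done as asked, in the order asked, and still so for the second after the job is handed in, with the robot touching nothing.
It also fails if it takes over 64 s, if anything falls off the work surface, if the arm or the gripper's body presses on something with over 40 N, if the wrist force passes 120 N, or if a joint passes its speed limit or range.

## Working session

There is one attempt and no reset: what is moved stays moved. The work goes in short steps, Python scripts to look and compute and a shell command to move; the robot and the scene stay as the last step left them, time stands still between calls to the robot, and variables do not carry over. Pictures are saved under pics/ and viewed, at most 10 in all, crops included, and the job is handed in when it is done.

```bash
mkdir -p pics; ls
cat > h.py <<'E'
import numpy as np, cv2
from plant import *
def ray(cam,uv,ci=None):
    ci=ci or camera_info(cam)
    K=np.array([[ci['fx'],0,ci['cx']],[0,ci['fy'],ci['cy']],[0,0,1]])
    p=cv2.undistortPoints(np.array([[uv]],float),K,np.array(ci['distortion'],float))[0,0]
    T=np.array(ci['T']); d=np.array([p[0],-p[1],-1.])
    return T[:3,3],T[:3,:3]@d
def at_z(cam,uv,z,ci=None):
    o,d=ray(cam,uv,ci); return o+d*(z-o[2])/d[2]
def at_depth(cam,uv,dep,ci=None):
    o,d=ray(cam,uv,ci); u,v=map(int,np.round(uv)); w=dep[max(v-2,0):v+3,max(u-2,0):u+3]; w=w[w>0]
    return o+d*np.median(w) if len(w) else None
def cloud(cam,dep,mask,ci=None):
    ci=ci or camera_info(cam)
    K=np.array([[ci['fx'],0,ci['cx']],[0,ci['fy'],ci['cy']],[0,0,1]])
    v,u=np.nonzero(mask&(dep>0))
    p=cv2.undistortPoints(np.stack([u,v],1).astype(float)[:,None],K,np.array(ci['distortion'],float))[:,0]
    z=dep[v,u]; T=np.array(ci['T'])
    return np.stack([p[:,0]*z,-p[:,1]*z,-z],1)@T[:3,:3].T+T[:3,3]
E
python3 - <<'E'
from h import *
np.set_printoptions(precision=4,suppress=True)
ims=[]
for c in ("scene","side"):
    im,d=grab_frame(c); cv2.imwrite(f"pics/{c}.png",im); np.save(c+'.npy',d)
    print(c,np.array(camera_info(c)['T'])[:3,3])
    for t in ("arbor","handle","housing","mouth","bay","bay_top","rack","arbor_grey","arbor_black"):
        for r in pinpoint(c,t)[:3]:
            print(c,t,round(r['conf'],2),np.round(r['position'],1),at_depth(c,r['position'],d))
print(state())
E
```

```text
pics
scene [ 1.1629 -0.2962  0.9005]
scene arbor 0.74 [211.7 198.9] [ 0.4672 -0.2297  0.1866]
scene arbor 0.6 [199.1 309.4] [ 0.6445 -0.3198  0.0258]
scene handle 0.9 [204.5 158. ] [ 0.2904 -0.2127  0.1612]
scene handle 0.64 [183.8 276.3] [ 0.6429 -0.3303  0.1662]
scene handle 0.63 [142.4 307.7] [ 0.6089 -0.4414  0.0419]
scene housing 0.81 [103.3 233.6] [ 0.3463 -0.5163  0.0317]
scene housing 0.67 [218.5 247. ] [ 0.4986 -0.2371  0.0452]
scene mouth 0.74 [ 89.1 207.2] [ 0.3046 -0.5302  0.097 ]
scene mouth 0.69 [214.1 221.5] [ 0.4774 -0.2345  0.1193]
scene mouth 0.65 [211.5 203.5] [ 0.4778 -0.233   0.183 ]
scene bay_top 0.5 [432.5 186.4] [0.4498 0.4264 0.0003]
scene rack 0.91 [386.4 242.9] [0.6774 0.1216 0.1304]
scene arbor_grey 0.29 [217.  248.9] [ 0.4991 -0.2417  0.0399]
scene arbor_black 0.26 [216.7 248.4] [ 0.4991 -0.2422  0.0423]
scene arbor_black 0.22 [150.5 243.4] [ 0.3968 -0.4037  0.0046]
side [1.367  0.534  1.1164]
side arbor 0.7 [195.3 241.6] [ 0.6413 -0.3177  0.0045]
side arbor 0.69 [284.  196.9] [ 0.2848 -0.2048  0.0221]
side arbor 0.23 [342.4 255.3] [0.3925 0.1107 0.003 ]

[... 368 characters left out ...]
.1] [ 0.2996 -0.5346  0.1063]
side bay_top 0.71 [243.5 226.7] [ 0.4966 -0.225   0.0183]
side bay_top 0.64 [372.4 285.9] [0.4473 0.2511 0.0018]
side rack 0.96 [329.8 303.4] [0.6679 0.2177 0.1205]
{'time': 1.0, 'joint_pos': array([-1.238 ,  0.0527,  1.6129,  0.0001,  1.476 , -0.119 ]), 'joint_vel': array([-0.    ,  0.0014, -0.0011, -0.0006,  0.0007,  0.0003]), 'joint_efforts': array([ -0.0012, -39.3702, -37.0471,  -0.0002,   0.0005,   0.    ]), 'tool_pos': array([ 0.2729, -0.5623,  0.2313]), 'tool_rot': array([0.    , 0.9746, 0.224 , 0.    ]), 'contact_force': array([0.4782, 0.5942, 0.6834]), 'ft_torque': array([0.0007, 0.0004, 0.0397]), 'grasp_force': 0.0, 'gripper_width': 1.0004885596527708}
```

View pics/scene.png

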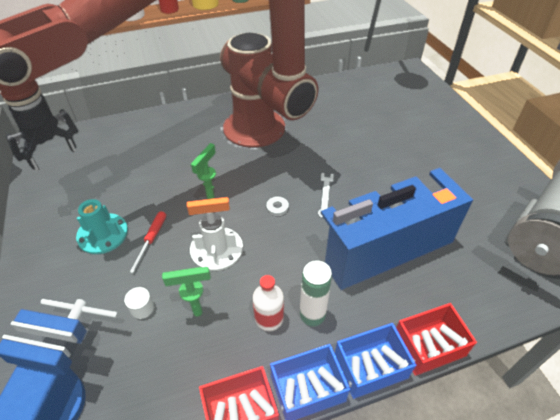

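View pics/side.png

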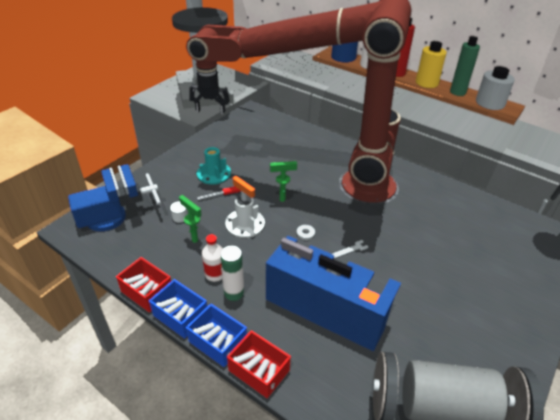

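The scene view shows the orange handle at (209,206) on the aluminium housing (215,245). The green T's at (205,160) and (187,277) and the teal housing are look-alikes. The rack's grey and black arbors are at (353,212) and (397,195), with the orange patch of the empty bay at (445,196). The side view agrees: handle (243,186), patch (369,297).

Run:
```python
from h import *
np.set_printoptions(precision=4,suppress=True)
boxes={"scene":{"handle":(180,190,240,220),"patch":(428,185,462,206)},"side":{"handle":(228,172,262,202),"patch":(355,285,385,306)}}
for c in boxes:
    im=cv2.imread(f"pics/{c}.png"); d=np.load(c+'.npy'); hsv=cv2.cvtColor(im,cv2.COLOR_BGR2HSV)
    org=(hsv[...,0]>3)&(hsv[...,0]<20)&(hsv[...,1]>130)&(hsv[...,2]>90)
    for k,(a,b,e,f) in boxes[c].items():
        m=np.zeros_like(org); m[b:f,a:e]=org[b:f,a:e]
        P=cloud(c,d,m)
        top=P[P[:,2]>(np.percentile(P[:,2],90)-.006)] if k=="handle" else P
        q=top[:,:2]; ctr,(w,h),ang=cv2.minAreaRect(q.astype(np.float32)*1000)
        box=cv2.boxPoints((ctr,(w,h),ang))
        print(c,k,len(P),"med",np.median(P,0),"zpct",np.percentile(P[:,2],[5,50,95]),"rect",ctr,(w,h),ang)
        u,s,vt=np.linalg.svd(q-q.mean(0),full_matrices=False); print("  axis yaw deg",np.degrees(np.arctan2(vt[0,1],vt[0,0])),s/np.sqrt(len(q)))
        # pixel rect centre
        uv=np.argwhere(m)[:,::-1].mean(0); print("  px",uv, at_z(c,uv,.165 if k=="patch" else .169))
    # rack top plate
    blue=(hsv[...,0]>100)&(hsv[...,0]<125)&(hsv[...,1]>120)
    m=np.zeros_like(blue); 
    a,b,e,f=(320,165,475,285) if c=="scene" else (262,235,402,350)
    m[b:f,a:e]=blue[b:f,a:e]; P=cloud(c,d,m); t=P[(P[:,2]>.155)&(P[:,2]<.178)]
    print(c,"rack",len(P),len(t),cv2.minAreaRect(t[:,:2].astype(np.float32)*1000), np.percentile(t[:,2],[5,50,95]))
    # grey/black handles
    for nm,(a,b,e,f) in ({"grey":(332,200,374,226),"black":(377,184,417,208)} if c=="scene" else {"grey":(278,236,316,262),"black":(316,252,354,280)}).items():
        m=np.zeros_like(blue); m[b:f,a:e]=(hsv[...,1]<110)[b:f,a:e]; P=cloud(c,d,m); P=P[P[:,2]>.185]
        print(c,nm,len(P),np.median(P,0),cv2.minAreaRect(P[:,:2].astype(np.float32)*1000))
```

```text
scene handle 550 med [ 0.4746 -0.2417  0.1784] zpct [0.0033 0.1784 0.187 ] rect (470.7931823730469, -241.6834716796875) (92.79300689697266, 18.67604637145996) 80.0135498046875
  axis yaw deg -100.08295539060364 [0.0268 0.0048]
  px [207.5971 205.1307] [ 0.4667 -0.2416  0.169 ]
scene patch 164 med [0.6187 0.3007 0.1666] zpct [0.1645 0.1666 0.1689] rect (618.2217407226562, 301.5994873046875) (34.74467086791992, 41.493247985839844) 5.892217636108398
  axis yaw deg -85.22795210653304 [0.0121 0.0093]
  px [443.6788 195.7576] [0.6168 0.3025 0.165 ]
scene rack 7596 4185 ((607.9716796875, 182.0502166748047), (127.802978515625, 350.72528076171875), 6.027504920959473) [0.1608 0.1654 0.1678]
scene grey 339 [0.6096 0.0602 0.1963] ((606.1727905273438, 62.68335723876953), (18.30773162841797, 96.61073303222656), 6.257983684539795)
scene black 290 [0.5997 0.1761 0.1961] ((596.4696655273438, 179.89173889160156), (17.42471694946289, 93.96575164794922), 5.548973560333252)
side handle 262 med [ 0.4748 -0.2448  0.1755] zpct [0.0004 0.1755 0.1874] rect (471.5948791503906, -237.7396240234375) (97.64106750488281, 18.610301971435547) 79.5575180053711
  axis yaw deg 80.29316318487463 [0.0283 0.0049]
  px [243.3498 185.8441] [ 0.4654 -0.2452  0.169 ]
side patch 171 med [0.6178 0.3013 0.1679] zpct [0.1647 0.1679 0.1706] rect (617.888916015625, 301.1217041015625) (36.169403076171875, 42.96813201904297) 10.750166893005371
  axis yaw deg 99.03705599088904 [0.0121 0.0101]
  px [369.0175 295.5146] [0.6159 0.3005 0.165 ]
side rack 7505 3340 ((609.135498046875, 182.47271728515625), (131.97080993652344, 349.7981262207031), 6.104683876037598) [0.1599 0.1663 0.1698]
side grey 223 [0.6104 0.0664 0.1957] ((607.7609252929688, 63.95597457885742), (20.974864959716797, 93.12210083007812), 4.599429130554199)
side black 220 [0.6001 0.1859 0.1961] ((597.0431518554688, 182.66604614257812), (20.777116775512695, 88.7904052734375), 8.140841484069824)
```

```bash
python3 -m handwheel '[[[0.0165,0.0268,0.0025,0,0,4.5],[0.0165,0.0268,0.0025,0,0,4.5],[0.0165,0.0268,0.0025,0,0,4.5],[0.0165,0.0268,0.0025,0,0,4.5],[0.0165,0.0268,0.0025,0,0,4.5],[0.0165,0.0268,0.0025,0,0,4.5],[0.0165,0.0268,0.0025,0,0,4.5],[0.0165,0.0268,0.0025,0,0,4.5],[0.0165,0.0268,0.0025,0,0,4.5],[0.0165,0.0268,0.0025,0,0,4.5],[0.0165,0.0268,0.0025,0,0,4.5],[0.0165,0.0268,0.0025,0,0,4.5],[0,0,0,0,0,0],[0,0,0,0,0,0]]]' 1
python3 - <<'E'
from h import *
np.set_printoptions(precision=4,suppress=True)
ci=camera_info("wrist"); im,d=grab_frame("wrist"); cv2.imwrite("pics/w1.png",im); print(np.array(ci['T']))
hsv=cv2.cvtColor(im,cv2.COLOR_BGR2HSV)
org=(hsv[...,0]>3)&(hsv[...,0]<20)&(hsv[...,1]>130)&(hsv[...,2]>90)
P=cloud("wrist",d,org,ci); t=P[(P[:,2]>.178)&(P[:,2]<.195)]
print(len(P),len(t),np.median(t,0),cv2.minAreaRect(t[:,:2].astype(np.float32)*1000))
for r in pinpoint("wrist","mouth")[:2]+pinpoint("wrist","handle")[:2]: print(r,at_depth("wrist",r['position'],d,ci))
E
```

```text
time: 2.17
tool_pos: [0.4715, -0.2396, 0.2617]
tool_rot: [0.0, 0.766, 0.643, -0.0]
contact_force: [0.1, 0.3, -0.5]
gripper_width: 0.999
grasp_force: 0.0
[[ 0.9849  0.1642  0.0553  0.4866]
 [-0.1733  0.9332  0.3149 -0.1586]
 [ 0.0001 -0.3197  0.9475  0.4051]
 [ 0.      0.      0.      1.    ]]
2555 2472 [ 0.4724 -0.2358  0.1857] ((471.44354248046875, -240.4470977783203), (94.90890502929688, 15.570107460021973), 80.55040740966797)
{'position': [280.5, 209.0], 'conf': 0.94} [ 0.473  -0.2348  0.1859]
{'position': [481.5, 263.6], 'conf': 0.78} [ 0.6297 -0.3178  0.1689]
```

View pics/w1.png

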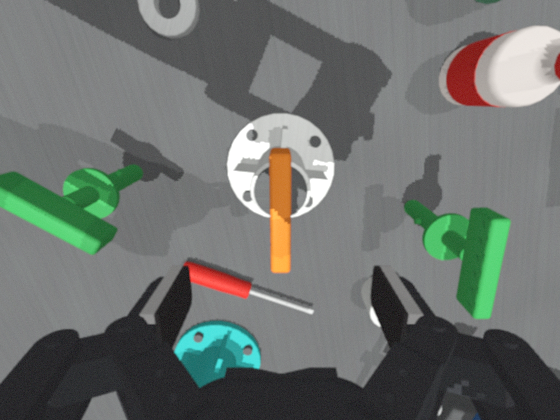

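The wrist view shows the orange handle in line between the fingers, at (281,210), over the white housing flange. I measure its centre at (0.4714, -0.2404) with yaw 80.4°, so I descend and grip.

```bash
python3 -m handwheel '[[[0,-0.0008,-0.02,0,0,0.4],[0,0,-0.02,0,0,0],[0,0,-0.02,0,0,0],[0,0,-0.02,0,0,0],[0,0,-0.015,0,0,0],[0,0,-0.007,0,0,0],[0,0,0,0,0,0]]]' 1; python3 -m handwheel '[[[0,0,0,0,0,0],[0,0,0,0,0,0],[0,0,0,0,0,0],[0,0,0,0,0,0],[0,0,0,0,0,0],[0,0,0,0,0,0],[0,0,0,0,0,0],[0,0,0,0,0,0],[0,0,0,0,0,0],[0,0,0,0,0,0]]]' 0
```

```text
time: 2.9
tool_pos: [0.4692, -0.2416, 0.157]
tool_rot: [-0.002, 0.765, 0.644, -0.001]
contact_force: [-0.1, -0.8, -0.8]
gripper_width: 1.0
grasp_force: 0.0
time: 3.73
tool_pos: [0.4709, -0.2416, 0.1601]
tool_rot: [0.0, 0.764, 0.645, -0.0]
contact_force: [-2.4, 1.2, 5.4]
gripper_width: 0.172
grasp_force: 59.7
```

```bash
python3 -m handwheel '[[[0,0,0.002,0,0,0],[0,0,0.001,0,0,0],[0,0,0.001,0,0,0],[0,0,0,0,0,0],[0,0,0,0,0,0]]]'; python3 -c "
from plant import *; s=state(); print(s['contact_force'],s['ft_torque'],s['tool_pos'])"
```

```text
time: 4.15
tool_pos: [0.4705, -0.2412, 0.1625]
tool_rot: [-0.001, 0.764, 0.645, -0.0]
contact_force: [0.5, -0.9, -2.7]
gripper_width: 0.175
grasp_force: 58.5
[ 0.53603979 -0.87766504 -2.74791282] [-0.08026485  0.00111635 -0.03714614] [ 0.47050698 -0.24119168  0.16251757]
```

```bash
python3 -m handwheel '[[[0,0,0.001,0,0,0],[0,0,0,0,0,0],[0,0,0,0,0,0]]]';python3 -m handwheel '[[[0,0,0.001,0,0,0],[0,0,0,0,0,0],[0,0,0,0,0,0]]]'
```

```text
time: 4.4
tool_pos: [0.4705, -0.2412, 0.1637]
tool_rot: [-0.001, 0.764, 0.645, -0.0]
contact_force: [-0.5, -0.4, -5.7]
gripper_width: 0.177
grasp_force: 58.8
time: 4.65
tool_pos: [0.4704, -0.2411, 0.164]
tool_rot: [-0.001, 0.764, 0.645, -0.0]
contact_force: [0.7, -0.9, -12.1]
gripper_width: 0.172
grasp_force: 58.9
```

```bash
python3 -m handwheel '[[[0,0,0,0,0,-2],[0,0,0,0,0,-2],[0,0,0,0,0,-2],[0,0,0,0,0,0]]]' | head -4;python3 -m handwheel '[[[0,0,0,0,0,-2],[0,0,0,0,0,-2],[0,0,0,0,0,-2],[0,0,0,0,0,0],[0,0,0,0,0,0]]]'; python3 -c "
from plant import *; s=state(); print(s['contact_force'],s['ft_torque'],s['tool_pos'])"
```

```text
time: 4.98
tool_pos: [0.4702, -0.2413, 0.164]
tool_rot: [-0.001, 0.797, 0.604, -0.001]
contact_force: [0.9, -2.1, -13.5]
time: 5.4
tool_pos: [0.4702, -0.2413, 0.164]
tool_rot: [-0.001, 0.827, 0.562, -0.001]
contact_force: [0.0, -2.1, -15.6]
gripper_width: 0.173
grasp_force: 58.6
[  0.02623927  -2.12440388 -15.59229609] [-0.49256015 -0.2427979  -0.01706624] [ 0.47016904 -0.24125937  0.1640322 ]
```

```bash
python3 -m handwheel '[[[0,0,0,0,0,-2],[0,0,0,0,0,-2],[0,0,0,0,0,0],[0,0,0,0,0,0]]]' | head -4;python3 -m handwheel '[[[0,0,0,0,0,-2],[0,0,0,0,0,-2],[0,0,0,0,0,0],[0,0,0,0,0,0]]]'|head -4; python3 -c "
from plant import *; s=state(); print(s['contact_force'],s['ft_torque'],s['tool_pos'])"
```

```text
time: 5.73
tool_pos: [0.4702, -0.2412, 0.1641]
tool_rot: [-0.001, 0.846, 0.533, -0.001]
contact_force: [0.1, -1.9, -18.4]
time: 6.07
tool_pos: [0.4702, -0.2412, 0.1642]
tool_rot: [-0.001, 0.864, 0.503, -0.001]
contact_force: [-0.9, -1.8, -19.8]
[ -0.89550185  -1.83580298 -19.76568654] [-0.61765518 -0.13691571 -0.02093344] [ 0.47016871 -0.24120477  0.16418831]
```

```bash
python3 -m handwheel '[[[0,0,-0.0004,0,0,-2],[0,0,0,0,0,-2],[0,0,0,0,0,0],[0,0,0,0,0,0]]]' | head -4;python3 -m handwheel '[[[0,0,0,0,0,-2],[0,0,0,0,0,-2],[0,0,0,0,0,0],[0,0,0,0,0,0]]]'|head -4; python3 -c "
from plant import *; s=state(); print(s['contact_force'],s['ft_torque'],s['tool_pos'])"
```

```text
time: 6.4
tool_pos: [0.4703, -0.2412, 0.1642]
tool_rot: [-0.001, 0.881, 0.472, -0.0]
contact_force: [-0.2, -1.6, -19.0]
time: 6.73
tool_pos: [0.4704, -0.2412, 0.1643]
tool_rot: [-0.001, 0.897, 0.441, -0.0]
contact_force: [-1.1, -2.2, -19.6]
[ -1.07915825  -2.17605634 -19.55795263] [-0.45780507  0.16684947 -0.00238936] [ 0.470388   -0.24118595  0.16432279]
```

```bash
python3 -m handwheel '[[[0,0,-0.0004,0,0,-2],[0,0,0,0,0,-2],[0,0,0,0,0,0],[0,0,0,0,0,0]]]' | head -4;python3 -m handwheel '[[[0,0,0,0,0,-2],[0,0,0,0,0,-2],[0,0,0,0,0,0],[0,0,0,0,0,0]]]'|head -4; python3 -c "
from plant import *; s=state(); print(s['contact_force'],s['ft_torque'],s['tool_pos'])"
```

```text
time: 7.07
tool_pos: [0.4705, -0.2412, 0.1642]
tool_rot: [-0.001, 0.912, 0.41, -0.0]
contact_force: [-0.7, -1.4, -17.7]
time: 7.4
tool_pos: [0.4706, -0.2412, 0.1642]
tool_rot: [-0.0, 0.926, 0.378, -0.0]
contact_force: [-1.9, -1.0, -18.8]
[ -1.90401881  -0.97682039 -18.82612414] [-0.27060032  0.50250194 -0.04741503] [ 0.47055107 -0.24124245  0.16417896]
```

```bash
python3 -m handwheel '[[[0,0,-0.0003,0,0,-2],[0,0,0,0,0,-2],[0,0,0,0,0,0],[0,0,0,0,0,0]]]' | head -4;python3 -m handwheel '[[[0,0,0,0,0,-2],[0,0,0,0,0,-2],[0,0,0,0,0,0],[0,0,0,0,0,0]]]'|head -4; python3 -c "
from plant import *; s=state(); print(s['contact_force'],s['ft_torque'],s['tool_pos'])"
```

```text
time: 7.73
tool_pos: [0.4706, -0.2414, 0.1642]
tool_rot: [-0.0, 0.939, 0.345, -0.0]
contact_force: [-2.4, -1.1, -17.2]
time: 8.07
tool_pos: [0.4707, -0.2415, 0.1643]
tool_rot: [-0.0, 0.95, 0.312, -0.0]
contact_force: [-4.4, 0.3, -15.4]
[ -4.37104625   0.29285614 -15.40346835] [-0.27148163  0.74454056 -0.0773408 ] [ 0.47071089 -0.24145294  0.16430724]
```

```bash
python3 -m handwheel '[[[0,0,0,0,0,-2],[0,0,0,0,0,-2],[0,0,0,0,0,0],[0,0,0,0,0,0]]]' | head -4;python3 -m handwheel '[[[0,0,0,0,0,-2],[0,0,0,0,0,-2],[0,0,0,0,0,0],[0,0,0,0,0,0]]]'|head -4; python3 -c "
from plant import *; s=state(); print(s['contact_force'],s['ft_torque'],s['tool_pos'])"
```

```text
time: 8.4
tool_pos: [0.4711, -0.2415, 0.1647]
tool_rot: [0.0, 0.96, 0.279, 0.0]
contact_force: [-2.2, -0.3, -14.5]
time: 8.73
tool_pos: [0.4714, -0.2415, 0.1652]
tool_rot: [0.0, 0.969, 0.245, 0.001]
contact_force: [-3.0, 0.8, -11.0]
[ -2.98336554   0.80987579 -11.02574764] [ 0.20738278  0.71217792 -0.03105283] [ 0.471389   -0.2414885   0.16524495]
```

```bash
python3 -m handwheel '[[[0,0,0.001,0,0,0],[0,0,0,0,0,0],[0,0,0,0,0,0],[0,0,0,0,0,0]]]' | head -4;python3 -m handwheel '[[[0,0,0.001,0,0,0],[0,0,0,0,0,0],[0,0,0,0,0,0]]]'|head -4; python3 -c "
from plant import *; s=state(); print(s['contact_force'],s['ft_torque'],s['tool_pos'])"
```

```text
time: 9.07
tool_pos: [0.4711, -0.2415, 0.1654]
tool_rot: [0.0, 0.97, 0.245, 0.0]
contact_force: [-0.8, 1.1, -12.8]
time: 9.32
tool_pos: [0.4709, -0.2414, 0.1657]
tool_rot: [-0.0, 0.97, 0.244, 0.0]
contact_force: [-0.3, -0.3, -16.9]
[ -0.25032076  -0.27530438 -16.88253425] [-0.14420602  0.04537821 -0.07545346] [ 0.47086301 -0.24143171  0.16568137]
```

```bash
python3 -m handwheel '[[[0,0,-0.0005,0,0,-2],[0,0,0,0,0,-1],[0,0,0,0,0,0],[0,0,0,0,0,0]]]' | head -4;python3 -m handwheel '[[[0,0,0,0,0,-2],[0,0,0,0,0,-1],[0,0,0,0,0,0],[0,0,0,0,0,0]]]'|head -4; python3 -c "
from plant import *; s=state(); print(s['contact_force'],s['ft_torque'],s['tool_pos'])"
```

```text
time: 9.65
tool_pos: [0.471, -0.2416, 0.1663]
tool_rot: [0.0, 0.976, 0.219, 0.0]
contact_force: [-1.2, 0.3, -11.1]
time: 9.98
tool_pos: [0.4713, -0.2419, 0.167]
tool_rot: [0.001, 0.981, 0.194, 0.0]
contact_force: [-3.3, 1.0, -4.8]
[-3.32953904  0.97704813 -4.76348508] [ 0.23318858  0.76374223 -0.06416173] [ 0.47125322 -0.24189362  0.16703564]
```

```bash
python3 -m handwheel '[[[0,0,0.001,0,0,0],[0,0,0.001,0,0,0],[0,0,0,0,0,0],[0,0,0,0,0,0]]]' | head -4;python3 -m handwheel '[[[0,0,0.001,0,0,-1],[0,0,0.001,0,0,0],[0,0,0,0,0,0],[0,0,0,0,0,0]]]'|head -4; python3 -c "
from plant import *; s=state(); print(s['contact_force'],s['ft_torque'],s['tool_pos'])"
```

```text
time: 10.32
tool_pos: [0.4711, -0.2418, 0.1681]
tool_rot: [0.0, 0.981, 0.193, 0.0]
contact_force: [-1.7, 0.7, -7.4]
time: 10.65
tool_pos: [0.4711, -0.2418, 0.1705]
tool_rot: [0.0, 0.983, 0.185, 0.0]
contact_force: [-2.8, -0.5, -4.6]
[-2.7829804  -0.50554754 -4.56961352] [-0.13099028  0.63073959 -0.00589441] [ 0.4711464  -0.24176108  0.17048749]
```

```bash
python3 -m handwheel '[[[-0.0003,0,0.002,0,0,-1],[0,0,0.002,0,0,0],[0,0,0.002,0,0,0],[0,0,0.002,0,0,0],[0,0,0,0,0,0],[0,0,0,0,0,0]]]' | head -4;python3 -m handwheel '[[[0,0,0.003,0,0,0],[0,0,0.003,0,0,0],[0,0,0.003,0,0,0],[0,0,0,0,0,0]]]'|head -4; python3 -c "
from plant import *; s=state(); print(s['contact_force'],s['ft_torque'],s['tool_pos'])"
```

```text
time: 11.15
tool_pos: [0.4709, -0.2416, 0.1784]
tool_rot: [0.0, 0.984, 0.176, 0.0]
contact_force: [-1.5, 0.0, -3.5]
time: 11.48
tool_pos: [0.4709, -0.2416, 0.1877]
tool_rot: [0.0, 0.984, 0.176, 0.0]
contact_force: [-1.3, 1.3, -2.9]
[-1.30192169  1.2684372  -2.89905775] [ 0.00865161  0.36089779 -0.00936255] [ 0.4708657  -0.2416229   0.18767779]
```

```bash
python3 -m handwheel '[[[0,0,0.004,0,0,0],[0,0,0.004,0,0,0],[0,0,0.005,0,0,0],[0,0,0.005,0,0,0],[0,0,0.005,0,0,0],[0,0,0,0,0,0]]]' | head -4;python3 -m handwheel '[[[0,0,0.007,0,0,0],[0,0,0.008,0,0,0],[0,0,0.008,0,0,0],[0,0,0.008,0,0,0],[0,0,0.009,0,0,0],[0,0,0.01,0,0,0],[0,0,0.01,0,0,0],[0,0,0.008,0,0,0],[0,0,0,0,0,0],[0,0,0,0,0,0]]]'
python3 - <<'E'
from h import *
np.set_printoptions(precision=4,suppress=True)
print(state()['contact_force'],state()['ft_torque'])
for c in ("side","scene"):
    im,d=grab_frame(c); cv2.imwrite(f"pics/{c}2.png",cv2.resize(im[110:280,150:320] if c=="side" else im[110:280,130:300],None,fx=3,fy=3))
E
```

```text
time: 11.98
tool_pos: [0.4712, -0.2419, 0.2116]
tool_rot: [0.001, 0.984, 0.176, 0.001]
contact_force: [-0.9, 0.0, -3.6]
time: 12.82
tool_pos: [0.4708, -0.2417, 0.2786]
tool_rot: [0.001, 0.984, 0.176, 0.001]
contact_force: [0.0, 0.6, -4.3]
gripper_width: 0.174
grasp_force: 60.9
[ 0.0028  0.5643 -4.2923] [0.027  0.0469 0.0047]
```

View pics/side2.png

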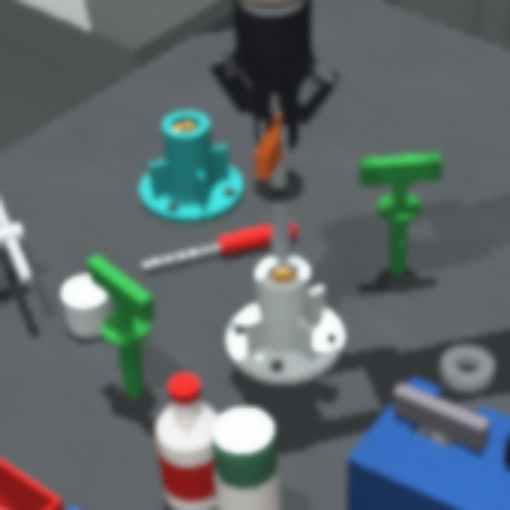

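Side view (crop): the arbor is free and upright, with its tip at (280,260) just above the now empty mouth (285,272). The housing and its neighbours are undisturbed. Next I carry it to a point in front of the empty bay.

```bash
python3 -m handwheel '[[[0,0,0.008,0,0,0],[0,0.01,0.008,0,0,2.7],[0,0.02,0.004,0,0,4],[0,0.03,0,0,0,5],[0,0.033,0,0,0,5],[0,0.033,0,0,0,5],[0,0.033,0,0,0,5],[0,0.033,0,0,0,5],[0,0.033,0,0,0,5],[0,0.033,0,0,0,5],[0,0.033,0,0,0,5],[0,0.033,0,0,0,5],[0,0.033,0,0,0,5],[0,0.033,0,0,0,5],[0,0.033,0,0,0,5],[0,0.033,0,0,0,5],[0,0.033,0,0,0,2],[0,0.03,0,0,0,2],[0,0.015,0,0,0,2],[0,0.006,0,0,0,1]]]'; python3 -m handwheel '[[[0,0,0,0,0,0],[0,0,0,0,0,0],[0,0,0,0,0,0],[0,0,0,0,0,0]]]'
python3 - <<'E'
from h import *
np.set_printoptions(precision=4,suppress=True)
for c in ("scene","side","wrist"):
    ci=camera_info(c); im,d=grab_frame(c); cv2.imwrite(f"pics/{c}3.png",im); np.save(c+'3.npy',d); np.save(c+'3T.npy',ci['T'])
    hsv=cv2.cvtColor(im,cv2.COLOR_BGR2HSV)
    org=(hsv[...,0]>3)&(hsv[...,0]<20)&(hsv[...,1]>130)&(hsv[...,2]>90)
    P=cloud(c,d,org,ci)
    for nm,sel in (("patch",(P[:,2]>.155)&(P[:,2]<.178)&(abs(P[:,0]-.618)<.05)&(abs(P[:,1]-.30)<.05)),("handle",(P[:,2]>.26)&(P[:,2]<.34)&(abs(P[:,0]-.47)<.09)&(abs(P[:,1]-.288)<.09))):
        p=P[sel]
        if len(p)>10: print(c,nm,len(p),np.median(p,0),cv2.minAreaRect(p[:,:2].astype(np.float32)*1000),"z",np.percentile(p[:,2],[3,97]))
    blue=(hsv[...,0]>100)&(hsv[...,0]<125)&(hsv[...,1]>120)
    P=cloud(c,d,blue,ci); t=P[(P[:,2]>.155)&(P[:,2]<.178)&(P[:,0]>.45)&(P[:,0]<.75)&(P[:,1]>-.05)&(P[:,1]<.42)]
    if len(t): print(c,"plate",len(t),cv2.minAreaRect(t[:,:2].astype(np.float32)*1000))
E
```

```text
time: 14.58
tool_pos: [0.4699, 0.3008, 0.2973]
tool_rot: [-0.001, 0.648, 0.762, -0.0]
contact_force: [-0.1, -0.2, -4.7]
gripper_width: 0.17
grasp_force: 60.8
time: 14.92
tool_pos: [0.4708, 0.2974, 0.2978]
tool_rot: [0.0, 0.65, 0.76, -0.0]
contact_force: [0.1, -1.1, -4.9]
gripper_width: 0.176
grasp_force: 60.8
scene patch 164 [0.6183 0.301  0.1668] ((618.0845336914062, 301.3026428222656), (34.40426254272461, 43.389835357666016), 5.82669734954834) z [0.1645 0.1694]
scene handle 263 [0.4798 0.2705 0.3127] ((476.5116271972656, 295.639892578125), (96.35970306396484, 27.327709197998047), 86.55037689208984) z [0.2957 0.3245]
scene plate 4184 ((608.091552734375, 181.94859313964844), (128.38905334472656, 348.8682556152344), 6.465044975280762)
side patch 170 [0.6177 0.3015 0.1678] ((617.6829223632812, 300.9201965332031), (35.738407135009766, 42.497314453125), 7.035900115966797) z [0.1642 0.1703]
side handle 325 [0.4756 0.3105 0.3143] ((474.1319274902344, 297.2533264160156), (26.687646865844727, 95.02143096923828), 5.464585304260254) z [0.2955 0.3249]
side plate 3353 ((608.9881591796875, 182.53103637695312), (133.0133819580078, 350.0167236328125), 5.919947624206543)
wrist patch 81 [0.6156 0.3071 0.1668] ((618.7197875976562, 302.0526123046875), (35.842586517333984, 43.4423713684082), 6.121800422668457) z [0.1655 0.1686]
wrist handle 6756 [0.4698 0.3121 0.3234] ((471.3398742675781, 300.5984802246094), (16.840511322021484, 91.59710693359375), 9.771913528442383) z [0.3073 0.3247]
wrist plate 16772 ((606.8781127929688, 198.67535400390625), (125.93952178955078, 316.2023010253906), 6.162829875946045)
```

View pics/wrist3.png

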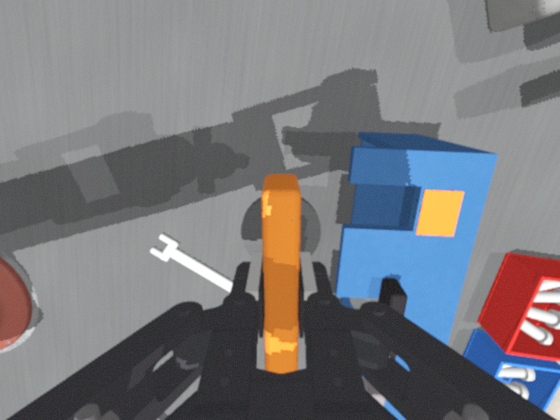

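View pics/scene3.png

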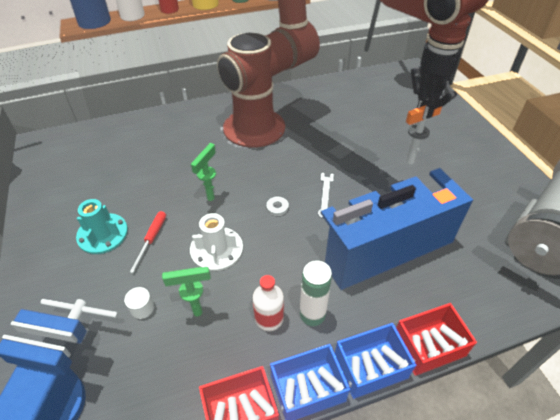

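Wrist view: the held handle is in the middle, with the open slot at columns 352–417, rows 185–230 and the orange patch at (439,213). The scene view shows the arbor hanging upright in the gripper at (420,130), with everything else in place. I check the slot edges from the saved depth.

```bash
python3 - <<'E'
from h import *
np.set_printoptions(precision=4,suppress=True)
ci=dict(camera_info("wrist")); ci['T']=np.load("wrist3T.npy"); d=np.load("wrist3.npy")
P=cloud("wrist",d,np.ones_like(d,bool),ci)
a=np.radians(6.1); X=np.array([np.cos(a),np.sin(a)]); Y=np.array([-X[1],X[0]])
o=np.array([.5825,.2995]); q=P[:,:2]-o; x=q@X; y=q@Y; pl=(abs(P[:,2]-.166)<.006)
for xs in (-.04,-.025,-.01,0,.01):
    s=pl&(abs(x-xs)<.005)&(abs(y)<.06); print(xs,"y<0 edge",y[s&(y<0)].max(),"y>0 edge",y[s&(y>0)].min())
s=pl&(abs(y)<.012)&(abs(x)<.1); print("slot end",x[s].min())
s=pl&(y<-.028)&(y>-.045)&(x<0)&(x>-.09); print("front",np.percentile(x[s],1))
E
python3 -m handwheel '[[[0,0,-0.01,0,0,-1.5],[0,0,-0.02,0,0,-1.3],[0,0,-0.02,0,0,0],[0,0,-0.02,0,0,0],[0,0,-0.02,0,0,0],[0,0,-0.015,0,0,0],[0,0,-0.008,0,0,0],[0,0,0,0,0,0],[0,0,0,0,0,0]]]'
```

```text
-0.04 y<0 edge -0.020541271283760713 y>0 edge 0.02295331290819545
-0.025 y<0 edge -0.02028363444111205 y>0 edge 0.023123442489841592
-0.01 y<0 edge -0.020439117377507917 y>0 edge 0.02370898779500121
0 y<0 edge -0.020394884615930708 y>0 edge 0.022904224206530707
0.01 y<0 edge -0.02036863644114751 y>0 edge 0.023077797810710465
slot end 0.015576285516982213
front -0.049169410225356106
time: 15.82
tool_pos: [0.4707, 0.2984, 0.1849]
tool_rot: [0.0, 0.668, 0.744, -0.0]
contact_force: [0.4, 0.2, -4.5]
gripper_width: 0.173
grasp_force: 60.9
```

```bash
python3 -m handwheel '[[[0.001,-0.005,0,0,0,0],[0,-0.0045,0,0,0,0],[0.006,0.0006,0,0,0,0],[0.0111,0.0012,0,0,0,0],[0.0111,0.0012,0,0,0,0],[0.0111,0.0012,0,0,0,0],[0.0111,0.0012,0,0,0,0],[0,0,0,0,0,0]]]'; python3 -m handwheel '[[[0.0111,0.0012,0,0,0,0],[0.0111,0.0012,0,0,0,0],[0.0111,0.0012,0,0,0,0],[0.0111,0.0012,0,0,0,0],[0.0111,0.0012,0,0,0,0],[0.0055,0.0006,0,0,0,0],[0,0,0,0,0,0],[0,0,0,0,0,0],[0,0,0,0,0,0]]]'
```

```text
time: 16.48
tool_pos: [0.5245, 0.2945, 0.1848]
tool_rot: [0.0, 0.668, 0.744, 0.001]
contact_force: [-0.5, 0.1, -4.7]
gripper_width: 0.174
grasp_force: 60.9
time: 17.23
tool_pos: [0.5826, 0.3011, 0.1845]
tool_rot: [-0.0, 0.668, 0.744, -0.0]
contact_force: [-0.3, -0.4, -4.1]
gripper_width: 0.178
grasp_force: 60.9
```

```bash
python3 -m handwheel '[[[0.0004,0,-0.003,0,0,0],[0,0,-0.003,0,0,0],[0,0,-0.002,0,0,0],[0,0,-0.002,0,0,0],[0,0,0,0,0,0],[0,0,0,0,0,0]]]' | head -4; python3 -m handwheel '[[[0,0,-0.001,0,0,0],[0,0,-0.001,0,0,0],[0,0,0,0,0,0],[0,0,0,0,0,0]]]' | head -4;  python3 -m handwheel '[[[0,0,-0.001,0,0,0],[0,0,0,0,0,0],[0,0,0,0,0,0]]]' | head -4
```

```text
time: 17.73
tool_pos: [0.5831, 0.301, 0.1744]
tool_rot: [-0.0, 0.668, 0.744, -0.0]
contact_force: [-0.4, 0.6, -3.1]
time: 18.07
tool_pos: [0.5834, 0.301, 0.1727]
tool_rot: [-0.0, 0.668, 0.744, -0.0]
contact_force: [-0.6, -0.2, -4.3]
time: 18.32
tool_pos: [0.5836, 0.3011, 0.1721]
tool_rot: [0.0, 0.668, 0.744, 0.0]
contact_force: [0.6, -0.2, -2.6]
```

```bash
python3 -m handwheel '[[[0,0,-0.001,0,0,0],[0,0,0,0,0,0],[0,0,0,0,0,0]]]' | head -4; python3 -m handwheel '[[[0,0,-0.0005,0,0,0],[0,0,0,0,0,0],[0,0,0,0,0,0]]]' | head -4
```

```text
time: 18.57
tool_pos: [0.5836, 0.3011, 0.1721]
tool_rot: [0.0, 0.668, 0.744, 0.0]
contact_force: [-3.9, -1.9, 4.4]
time: 18.82
tool_pos: [0.5836, 0.3011, 0.1721]
tool_rot: [0.0, 0.668, 0.744, 0.0]
contact_force: [-5.0, -2.4, 7.3]
```

```bash
python3 -m handwheel '[[[0,0,0.001,0,0,0],[0,0,0,0,0,0]]]' | head -4; python3 -m handwheel '[[[0,0,0,0,0,0],[0,0,0,0,0,0],[0,0,0,0,0,0],[0,0,0,0,0,0],[0,0,0,0,0,0]]]' 0.5; python3 -m handwheel '[[[0,0,0.01,0,0,0],[0,0,0.02,0,0,0],[0,0,0.03,0,0,0],[0,0,0.035,0,0,0],[-0.015,0,0.035,0,0,0],[-0.03,0,0.02,0,0,0],[-0.04,0,0,0,0,0],[-0.04,0,0,0,0,0],[-0.02,0,0,0,0,0],[0,0,0,0,0,0],[0,0,0,0,0,0]]]'
python3 - <<'E'
from h import *
np.set_printoptions(precision=4,suppress=True)
for c in ("scene","side"):
    ci=camera_info(c); im,d=grab_frame(c); cv2.imwrite(f"pics/{c}4.png",im)
    hsv=cv2.cvtColor(im,cv2.COLOR_BGR2HSV)
    org=(hsv[...,0]>3)&(hsv[...,0]<20)&(hsv[...,1]>130)&(hsv[...,2]>90)
    P=cloud(c,d,org,ci); p=P[(P[:,2]>.186)&(P[:,2]<.21)&(abs(P[:,0]-.58)<.08)&(abs(P[:,1]-.30)<.08)]
    print(c,len(p),np.median(p,0),cv2.minAreaRect(p[:,:2].astype(np.float32)*1000),np.percentile(p[:,2],[3,97]))
E
```

```text
time: 18.98
tool_pos: [0.5836, 0.3011, 0.1721]
tool_rot: [0.0, 0.668, 0.744, 0.0]
contact_force: [-3.4, -1.4, 4.2]
time: 19.4
tool_pos: [0.5834, 0.301, 0.1708]
tool_rot: [-0.0, 0.668, 0.744, -0.0]
contact_force: [-0.5, 0.1, 0.7]
gripper_width: 0.498
grasp_force: 0.0
time: 20.32
tool_pos: [0.4379, 0.3013, 0.3225]
tool_rot: [0.001, 0.668, 0.745, 0.001]
contact_force: [0.8, -0.2, 0.1]
gripper_width: 0.504
grasp_force: 0.0
scene 269 [0.5866 0.2971 0.1968] ((583.9414672851562, 300.3398132324219), (17.460235595703125, 98.74934387207031), 6.149622440338135) [0.1871 0.1999]
side 262 [0.5871 0.3028 0.1971] ((584.9033203125, 301.783203125), (21.66272735595703, 92.30775451660156), 8.309242248535156) [0.1863 0.2013]
```

View pics/scene4.png

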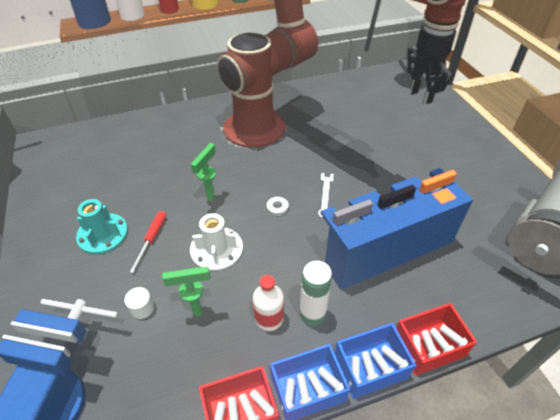

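The orange handle now lies across the slot at (438,181), in line with the grey and black arbors. It measures (0.584, 0.301), yaw 6.1°, top at 0.197 m. The gripper is clear and everything else is in place.

```bash
python3 -c "
from plant import *; print(job_done())"
```

```text
the job is handed in; nothing more can be done
None
```

The orange arbor came free after about 58° of clockwise turn, was drawn straight up and out, and now hangs upright in the empty bay, with the gripper clear and the job handed in at about 20 s.

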